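Snap the washer's circuit board onto its carrier

TASK

Pick up the green circuit board by its tall black block and set it level on the four white snap standoffs of the grey carrier, white connector towards the carrier's notched end; the frame with the standoffs can sit anywhere along its slots, so feel gently for where the holes drop over the pins. Then press the board down evenly, keeping it level and never forcing it, until all four standoffs have clicked and it sits fully home; let go of it and leave the other things where they are.

Things in the scene. Friction and masses are not known exactly. Their poses are not given: they have to be found in the camera images.
- board_grip (a point): Grip point: on the axis of the tall black block (44 mm along the board's x, 32 mm along y, 40 mm high) in the middle of the loose green board; 26 mm above the board's top, 30 mm above its underside, 14 mm below the block's top. Grip across the 32 mm, fingertips a few mm above the board. Board: 124 (x) x 92 (y) x 4 mm, about 0.16 kg, starts flat on the worktop.
- board_centre (a point): Middle of the board's underside. Board axes: x to the end with the white connector (10 x 40 x 10 mm, on top), y along the width, z up out of its top. The other parts on it are at most 2 mm high.
- hole_0 (a point): Centre of the board's hole 0 at the underside, axes as the board. Four square holes, 10 x 10 mm, right through, at (x, y) = (48, 34), (48, -34), (-48, 34), (-48, -34) mm for 0 to 3. The four standoffs stand in the same pattern.
- hole_1 (a point): The same for hole 1.
- hole_2 (a point): The same for hole 2.
- hole_3 (a point): The same for hole 3. With its holes over the pins the board meets the lugs with its underside about 9 mm above the shoulders. Pressing all four through takes roughly 6 to 20 N in all: the force rises, then falls away as the lugs spring out over the board (the click), and it drops onto the shoulders, within 1.5 mm. Pressed on the carrier with over 30 N, it cracks.
- carrier_seat (a point): Where the board's middle would come with the standoff frame pushed against the grey tray's plain end: on the tray's centre line, 18.5 mm from its middle, at the height of the standoffs' shoulders (36 mm above the worktop). x to the notched end, z up. The aluminium frame that carries the standoffs stands 3 to 34 mm farther along +x: no pose tells where. Shifting it takes over 10 N.
- carrier_notch (a point): Top of the rim at the notched end (+x) of the tray (158 x 108 mm, rim 18 mm). White standoffs: 17 mm wide shoulder; above it a pin, 8 mm along x, to a 7 mm rounded tip 16 mm above the shoulder, and two sprung lugs (+y, -y), 14 mm across, 6 mm above it. Pins within 2 mm of the holes' centres drop in; else the board stops 16 mm above the shoulders. The tray sinks 1 mm per 6 N, at most 5.
- tape: Bystander, to be left alone: black roll of tape, 58 x 56 x 19 mm, origin at its underside's centre.
- dosing_cup: Bystander: round pale dosing cup, 66 mm across, 50 mm high, origin at its underside's centre.
- dropper_bottle: Bystander: brown dropper bottle, 33 mm across, 102 mm high, origin at its underside's centre.
- peg_green: Bystander: green clothes peg lying flat, 15 x 72 x 12 mm, origin at its underside's centre.
Not all that is in view belongs to the job. Of the things like the part that bears carrier_seat, leave any that is yellow; of the rest the larger one is meant.

How it is judged (in metres and radians):
On the way, in this order (a step that is already met when the one before it is completed fails the run):
1. the pins stand in the board's holes: board over the carrier the right way round, underside 3 to 12 mm above the shoulders at every hole (x of board_centre in the frame of carrier_seat between 0 and 0.038 m and y of board_centre in the frame of carrier_seat between -0.004 and 0.004 m and angle between the x axis of board_centre and the x axis of carrier_seat, either way round below 0.06 rad and x of hole_0 in the frame of carrier_seat above 0 m and z of hole_0 in the frame of carrier_seat between 0.003 and 0.012 m and z of hole_1 in the frame of carrier_seat between 0.003 and 0.012 m and z of hole_2 in the frame of carrier_seat between 0.003 and 0.012 m and z of hole_3 in the frame of carrier_seat between 0.003 and 0.012 m), for 0.1 s.
2. the board is home: underside within 1.5 mm of the shoulders at every hole (x of board_centre in the frame of carrier_seat between 0 and 0.038 m and y of board_centre in the frame of carrier_seat between -0.004 and 0.004 m and angle between the x axis of board_centre and the x axis of carrier_seat, either way round below 0.06 rad and x of hole_0 in the frame of carrier_seat above 0 m and z of hole_0 in the frame of carrier_seat between -0.003 and 0.0015 m and z of hole_1 in the frame of carrier_seat between -0.003 and 0.0015 m and z of hole_2 in the frame of carrier_seat between -0.003 and 0.0015 m and z of hole_3 in the frame of carrier_seat between -0.003 and 0.0015 m), for 0.2 s.
At the end, for the whole second after the job is handed in: The board is snapped home the right way round: at all four holes its underside is within 1.5 mm of the shoulders' height, its middle 0 to 38 mm along x from carrier_seat (the frame's float) and within 4 mm along y, square to the carrier within 0.06 rad, still, and released (all of step 2 and linear speed of board below 0.01 m/s and contact force between the arm and board below 0.1 N); the robot touches nothing.
It fails at once if the board and the carrier are pressed together with more than 30 N (contact force between board and carrier above 30 N).
It fails at once if the robot presses on the carrier itself with more than 30 N (contact force between the arm and carrier above 30 N).
It fails at once if the board is more than 0.1 rad (6 degrees) out of level while it is on the standoffs (angle between board_centre's own z axis and vertical above 0.1 rad and z of board_centre in the frame of carrier_seat below 0.012 m and horizontal distance between board_centre and carrier_seat below 0.045 m).
It fails at once if a bystander is moved by more than 20 mm (distance of any of tape, dosing_cup, dropper_bottle, peg_green from where it was at the start of the episode above 0.02 m).
It also fails if it takes over 72 s, if anything falls off the work surface, if the arm or the gripper's body presses on something with over 40 N, if the wrist force passes 120 N, or if a joint passes its speed limit or range.

ROBOT

A 6-joint arm with a two-finger parallel gripper is mounted at the origin on a cart in front of the work surface, level with it; the furniture and walls round the work are solid. World frame = base frame: x ahead of the robot, y to its left, z up, the work surface at z = 0. Lengths are in mm, angles in rad, forces in N, time in s.
With the tool pointing down it reaches from about 350 to 725 mm from the base axis. Payload 4.3 kg.
Tool frame: the origin (TCP) lies midway between the tips of the shut fingers; the grasp point (between the pads) lies 19 mm behind it; y points along the fingers, x is the direction in which the jaws open and shut, and the axes are right-handed (so a half turn about y gives the same grasp; the last joint's range is limited). The gripper opens to 85 mm and grips with 20 to 120 N. Pads are 22 mm wide; open, the fingers measure 114 mm over their backs; the gripper's body (76 mm by 85 mm) begins 54 mm behind the grasp point. The pads swing forward as they close: fully open they stand 13 mm farther back than shut.
Start: joints at [-1.414, 0.377, 0.081, 1.274, 0, 1.46], TCP at [151.606, -554.691, 231.329] pointing down, gripper open.
Joint ranges: [-2.72, 2.72], [-0.84, 1.66], [-1.02, 1.22], [-1.77, 2.12], [-1.37, 1.28], [-3.14, 3.14]. Speed limits (rad/s): [2.57, 2.57, 3.14, 3.14, 3.14, 3.14].

INTERFACE

Orientations are given as [roll, pitch, yaw] about the fixed x, y, z axes, in that order (R = Rz(yaw) Ry(pitch) Rx(roll)).
In Python, from workcell import ctrl, planner, eyes, job gives the robot as it stands. The module is installed in compiled form; this text tells all that it offers. Calls block until the motion is done:
- ctrl.move_to(position, orientation): joint-space move of the TCP to a pose.
- ctrl.line_to(position, orientation=None, v=150, f_stop=None): straight line of the TCP; orientation=None keeps the orientation; v is the mean speed in mm/s. With f_stop (N) it stops when the force on the tool has changed by that much, and returns True; else False.
- ctrl.set_joints(angles): joint-space move.
- ctrl.set_gripper(opening): opening from 0.0 (shut) to 1.0 (fully open); the grip force is fixed at half the most; returns when the fingers have stopped.
- ctrl.dwell(seconds).
- planner.solve_ik(position, orientation): joint angles nearest the present ones, or None.
- ctrl.read_state(): the state.
- eyes.grab_frame(name): name is "side" or "top" or "wrist"; returns a dict with "img" (384x512x3 uint8, blue, green, red), "fx", "fy", "cx", "cy" (pixels), "world_from_camera" (4x4, takes a point from camera to world coordinates). Camera axes: x right, y down, z forward; pixel columns grow to the right and rows downward; lengths in mm; the calibration is good to about 2 mm. A picture is of the moment at which its call begins. There is no depth.
A pose or a line that the arm cannot do raises ctrl.MotionError and nothing moves.
- job.hand_in(): hands the job in, once; it reports no verdict.
The state is a dict: "time": time; "joint_pos": joint angles; "joint_vel": joint speeds; "tau": joint torques, N m; "position": TCP position; "eef_rot": TCP orientation; "contact_force": force on the tool from outside, world axes, zero at the start; "wrist_torque": the same for the moment, N m; "finger_gap": opening from 0.0 (shut) to 1.0 (fully open).
Only numpy, scipy, OpenCV 4.12 (cv2) and the standard library are available. Lean on these libraries where they do the work, as an engineer would, in place of code of your own. Each camera call takes 0.05 s, during which the arm holds its last target.

## Working session

There is one attempt and no reset: what is moved stays moved. The work goes in short steps, each a Python script; the robot and the scene stay as the last script left them, time stands still between calls to the robot, and variables do not carry over. Pictures are saved under pics/ and viewed, and the job is handed in when it is done.

```bash
mkdir -p pics
cat > h.py <<'E'
import numpy as np, cv2
from workcell import ctrl, planner, eyes, job
def snap(n,fn):
    f=eyes.grab_frame(n); cv2.imwrite(f'pics/{fn}.png',f['img']); np.savez(f'pics/{fn}.npz',**f); return f
def load(fn): return np.load(f'pics/{fn}.npz')
def ray(f,u,v):
    T=np.array(f['world_from_camera']); d=T[:3,:3]@np.array([(u-f['cx'])/f['fx'],(v-f['cy'])/f['fy'],1]); return T[:3,3],d
def at(f,u,v,z):
    o,d=ray(f,u,v); return o+d*(z-o[2])/d[2]
def proj(f,p):
    T=np.linalg.inv(np.array(f['world_from_camera'])); q=T[:3,:3]@np.array(p,float)+T[:3,3]; return f['fx']*q[0]/q[2]+f['cx'],f['fy']*q[1]/q[2]+f['cy']
def st():
    s=ctrl.read_state(); print({k:np.round(s[k],3).tolist() for k in ('time','position','eef_rot','contact_force','wrist_torque','finger_gap')}); return s
E
python3 - <<'E'
from h import *
for n in ('top','side'):
    f=snap(n,n+'0'); print(n,f['fx'],np.round(f['world_from_camera'],2).tolist())
st()
a=cv2.imread('pics/top0.png')
cv2.imwrite('pics/top0b.png',cv2.resize(a,(800,600),interpolation=cv2.INTER_CUBIC))
a=cv2.imread('pics/side0.png')
cv2.imwrite('pics/side0b.png',cv2.resize(a,(800,600),interpolation=cv2.INTER_CUBIC))
E
```

```text
top 437.0042683662804 [[-0.03, -0.99, 0.16, 269.59], [-1.0, 0.03, -0.0, -52.84], [-0.0, -0.16, -0.99, 1568.66], [0.0, 0.0, 0.0, 1.0]]
side 390.30850551207544 [[-0.9, -0.37, 0.22, 221.17], [-0.43, 0.77, -0.48, 543.46], [0.0, -0.53, -0.85, 1146.73], [0.0, 0.0, 0.0, 1.0]]
{'time': 0.1, 'position': [151.531, -554.092, 230.466], 'eef_rot': [-1.571, 0.002, -1.304], 'contact_force': [0.253, -0.066, -0.022], 'wrist_torque': [-0.004, -0.03, 0.028], 'finger_gap': 0.993}
```

View pics/top0b.png

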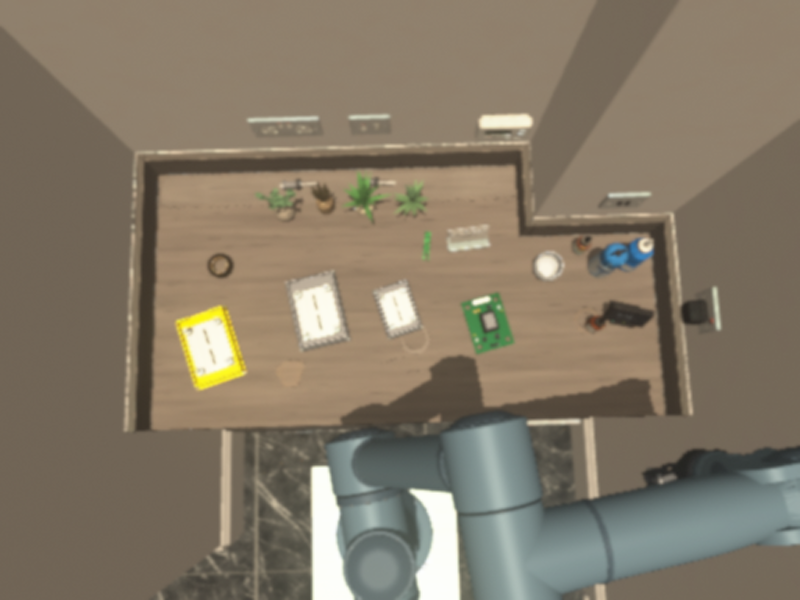

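View pics/side0b.png

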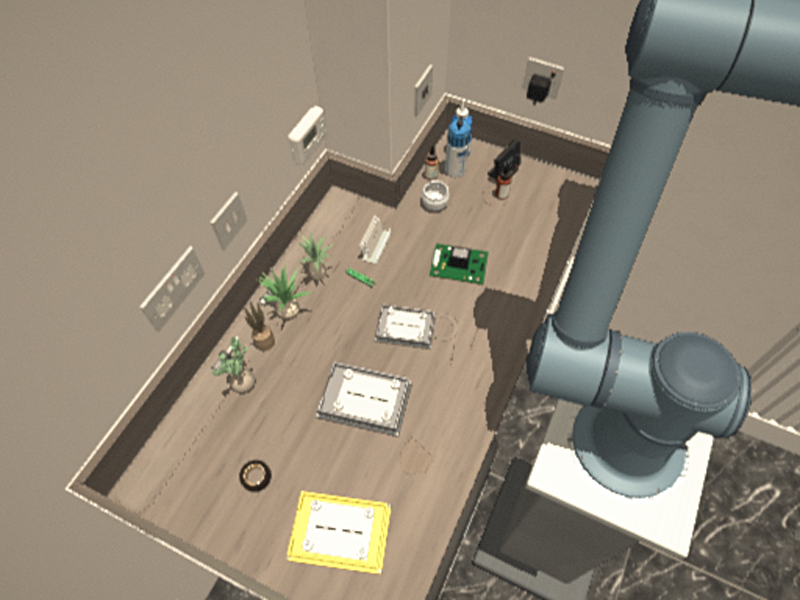

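The candidates for the carrier (800x600 top view) are yellow (210,347), which is excluded, large grey (318,310), and small grey (397,308). I choose the large grey one. The board is at (487,322), the only green PCB. The green thing at (427,245) is the peg.

Run:
```python
from h import *
f=load('top0'); s=512/800
for n,u,v,z in (('board',487,322,4),('blk',489,320,44),('conn',482,300,10),('car',318,310,18),('small',397,308,18),('yel',210,347,18),('cup',548,265,50),('peg',427,245,10),('bottle',595,322,50)):
    print(n,np.round(at(f,u*s,v*s,z)))
a=cv2.imread('pics/top0.png')
cv2.imwrite('pics/t_car.png',cv2.resize(a[160:240,170:350],None,fx=4.4,fy=4.4,interpolation=cv2.INTER_CUBIC))
a=cv2.imread('pics/side0.png')
cv2.imwrite('pics/s_car.png',cv2.resize(a[140:290,190:320],None,fx=4,fy=4,interpolation=cv2.INTER_CUBIC))
```

```text
board [ 461. -248.    4.]
blk [ 461. -248.   44.]
conn [ 512. -238.   10.]
car [498. 140.  18.]
small [498. -41.  18.]
yel [420. 386.  18.]
cup [ 582. -387.   50.]
peg [ 646. -116.   10.]
bottle [ 449. -484.   50.]
```

View pics/t_car.png

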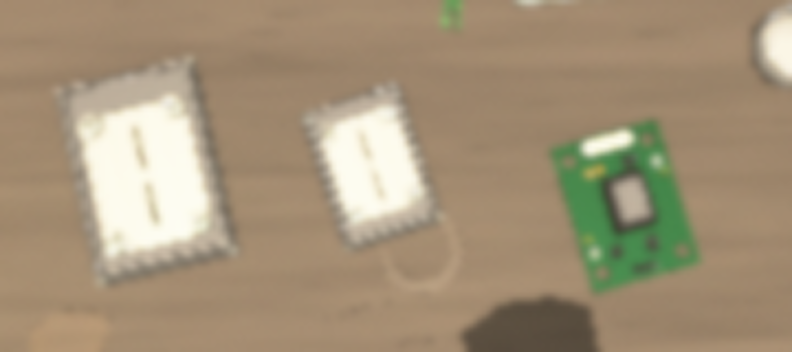

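View pics/s_car.png

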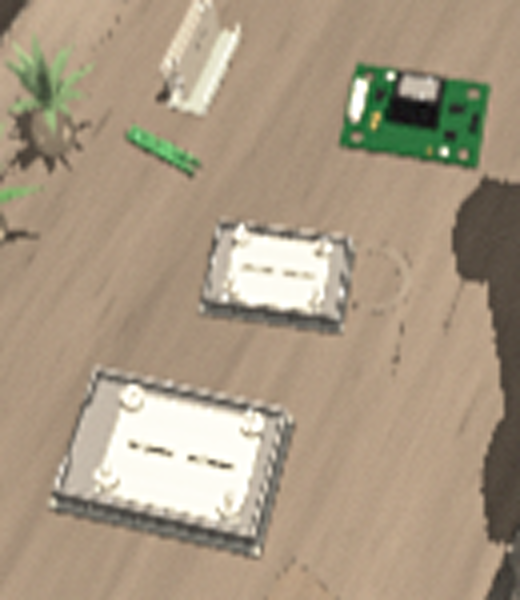

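Run:
```python
from h import *
for y in (-1.27,1.87):
  for p in ([461,-248,250],[498,140,250],[461,-248,40],[498,140,90]):
    q=planner.solve_ik(p,[-np.pi/2,0,y]); print(y,p,None if q is None else np.round(q,2))
ctrl.move_to([440,-250,250],[-np.pi/2,0,-1.27])
f=snap('wrist','w0'); print(f['fx'],np.round(f['world_from_camera'],2).tolist()); st()
cv2.imwrite('pics/w0b.png',cv2.resize(f['img'],(800,600)))
```

```text
-1.27 [461, -248, 250] [-0.61  0.27 -0.03  1.28  0.    2.23]
-1.27 [498, 140, 250] [ 0.15  0.25 -0.04  1.27  0.    2.99]
-1.27 [461, -248, 40] [-0.61  0.42 -0.39  0.77  0.    2.23]
-1.27 [498, 140, 90] [ 0.15  0.35 -0.34  0.88  0.    2.99]
1.87 [461, -248, 250] [-0.61  0.27 -0.03  1.28 -0.   -0.91]
1.87 [498, 140, 250] [ 0.15  0.25 -0.04  1.27  0.   -0.15]
1.87 [461, -248, 40] [-0.61  0.42 -0.39  0.77 -0.   -0.91]
1.87 [498, 140, 90] [ 0.15  0.35 -0.34  0.88  0.   -0.15]
335.7234737357127 [[0.3, -0.92, -0.27, 508.97], [-0.96, -0.28, -0.08, -229.14], [0.0, 0.29, -0.96, 392.58], [0.0, 0.0, 0.0, 1.0]]
{'time': 1.7, 'position': [439.639, -250.968, 249.898], 'eef_rot': [-1.571, -0.0, -1.272], 'contact_force': [0.06, 0.293, -0.338], 'wrist_torque': [-0.037, 0.023, 0.009], 'finger_gap': 1.004}
```

View pics/w0b.png

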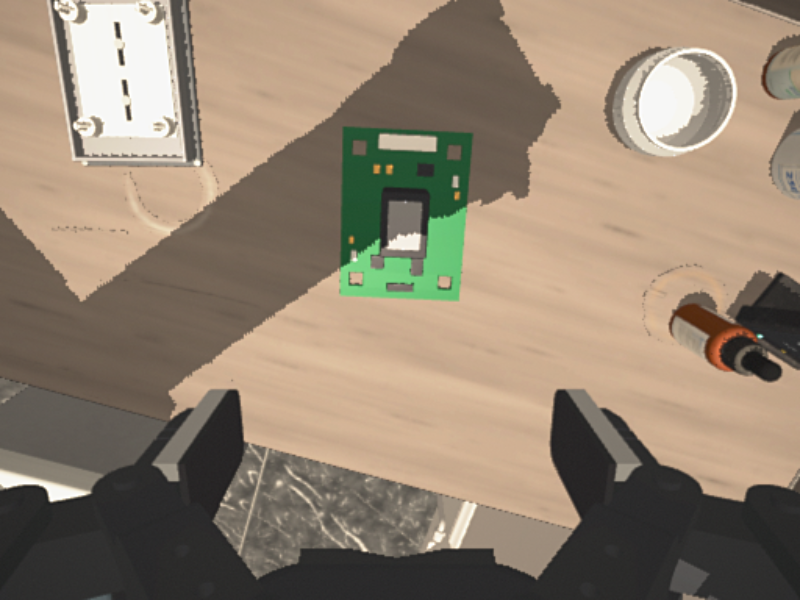

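The wrist view confirms the board: corners at (344,127), (472,133), (460,300) and (341,296), with the white connector at (407,143). Next I look at the carrier.

Run:
```python
from h import *
f=load('w0'); s=.64
P=[at(f,u*s,v*s,4) for u,v in ((344,127),(472,133),(460,300),(341,296))]
H=[at(f,u*s,v*s,4) for u,v in ((360,148),(455,152),(445,282),(357,278))]
for Q in (P,H):
    Q=np.array(Q)[:,:2]; c=Q.mean(0); d=(Q[0]+Q[1]-Q[2]-Q[3])/2; e=(Q[0]+Q[3]-Q[1]-Q[2])/2
    print(c,np.hypot(*d),np.hypot(*e),np.arctan2(d[1],d[0]),np.arctan2(-e[0],e[1]))
ctrl.move_to([440,125,250],[-np.pi/2,0,-1.27])
f=snap('wrist','w1'); st()
cv2.imwrite('pics/w1b.png',cv2.resize(f['img'],(800,600)))
```

```text
[ 461.06827571 -250.14532341] 123.44630284585685 91.11121407802065 0.2588688582125693 0.2597719089470272
[ 461.44606521 -250.04381552] 95.57093128044814 67.51610725320747 0.2536894112103272 0.25587702065672546
{'time': 3.15, 'position': [440.513, 124.053, 249.996], 'eef_rot': [-1.571, -0.0, -1.272], 'contact_force': [-0.15, 0.161, 0.314], 'wrist_torque': [-0.071, -0.064, 0.045], 'finger_gap': 1.003}
```

View pics/w1b.png

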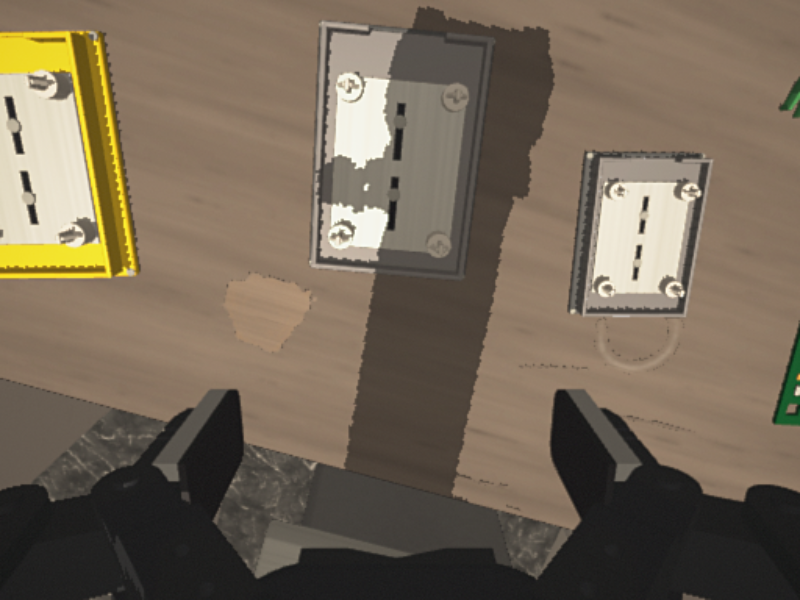

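Run:
```python
from h import *
a=load('w1')['img'][5:185,190:330]
a=cv2.resize(a,None,fx=4,fy=4,interpolation=cv2.INTER_CUBIC); a=(255*(a/255.)**.7).astype('uint8')
cv2.imwrite('pics/w1c.png',a[:600]); cv2.imwrite('pics/w1d.png',a[120:])
```

```text
(no output)
```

View pics/w1c.png

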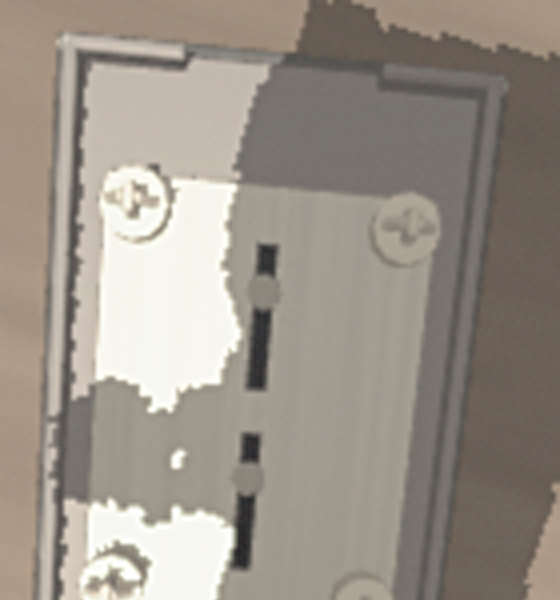

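View pics/w1d.png

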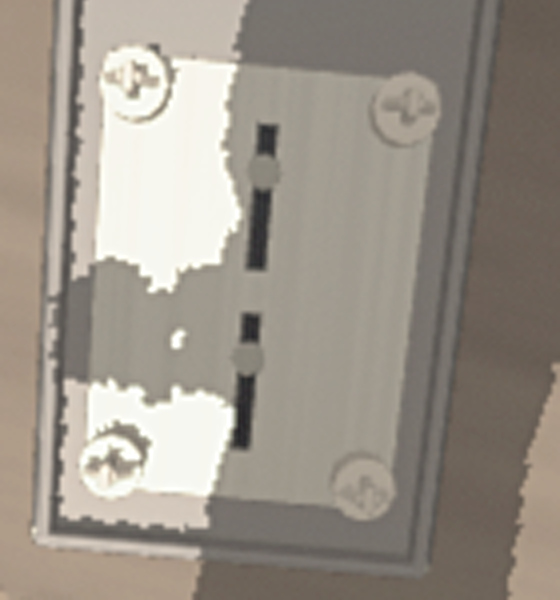

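Notch at the top (far, world +x) end, between (190,55) and (380,70) in the crop. Shoulder discs are at (137,203), (407,230), (112,585) and (362,608).

```bash
cat >> h.py <<'E'
def rect(Q):
    Q=np.array(Q)[:,:2]; c=Q.mean(0); d=(Q[0]+Q[1]-Q[2]-Q[3])/2; e=(Q[0]+Q[3]-Q[1]-Q[2])/2
    print('c',np.round(c,1),'len',np.round([np.hypot(*d),np.hypot(*e)],1),'yaw',np.round([np.arctan2(d[1],d[0]),np.arctan2(-e[0],e[1])],4)); return c
E
python3 - <<'E'
from h import *
f=load('w1'); g=lambda L,z:[at(f,190+u/4-.375,5+v/4-.375,z) for u,v in L]
rc=rect(g([(137,203),(407,230),(362,608),(112,585)],36))
tc=rect(g([(62,38),(507,83),(428,695),(35,660)],18))
a=.257; ax=np.array([np.cos(a),np.sin(a)]); d=rc-tc; print(d@ax, d@[-ax[1],ax[0]])
ctrl.move_to([400,110,250],[-np.pi/2,0,-1.31])
f=snap('wrist','w2'); st()
a=f['img']; a=(255*(a/255.)**.7).astype('uint8'); cv2.imwrite('pics/w2b.png',cv2.resize(a,(800,600)))
E
```

```text
c [494.8 141.6] len [95.4 67.2] yaw [0.2044 0.2067]
c [500.7 142.6] len [160.6 112.9] yaw [0.2107 0.2083]
-5.9107917852216145 0.555724575749916
{'time': 3.492, 'position': [400.43, 109.204, 250.185], 'eef_rot': [-1.57, -0.0, -1.312], 'contact_force': [0.706, -0.252, 0.705], 'wrist_torque': [-0.073, -0.02, 0.03], 'finger_gap': 0.997}
```

View pics/w2b.png

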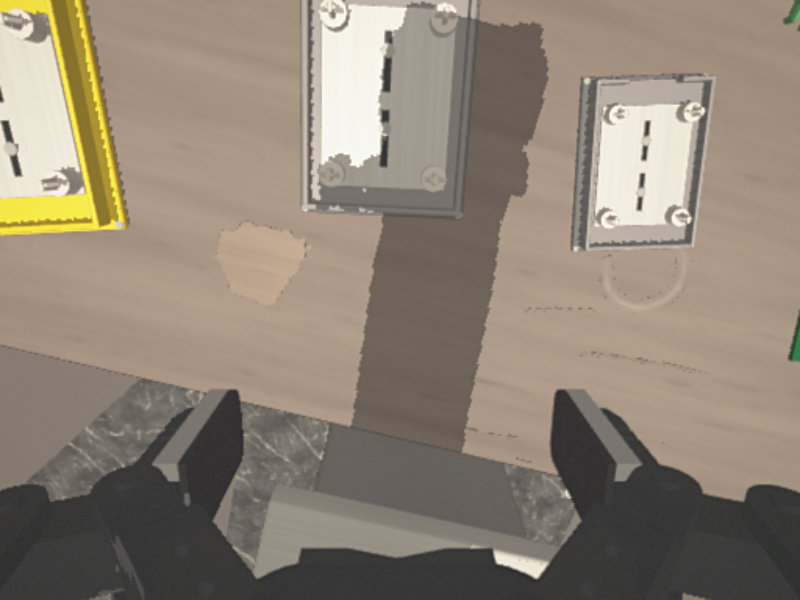

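Run:
```python
from h import *
ctrl.move_to([560,155,240],[-np.pi/2,0,1.777])
f=snap('wrist','w3'); st(); print(np.round(f['world_from_camera'],2).tolist())
a=f['img']; a=(255*(a/255.)**.7).astype('uint8'); cv2.imwrite('pics/w3b.png',cv2.resize(a,(800,600)))
```

```text
{'time': 6.108, 'position': [559.949, 155.023, 240.054], 'eef_rot': [-1.571, -0.0, 1.777], 'contact_force': [0.081, -0.192, 0.484], 'wrist_torque': [0.022, 0.053, 0.018], 'finger_gap': 0.999}
[[-0.2, 0.94, 0.28, 489.27], [0.98, 0.2, 0.06, 140.5], [-0.0, 0.28, -0.96, 382.68], [0.0, 0.0, 0.0, 1.0]]
```

View pics/w3b.png

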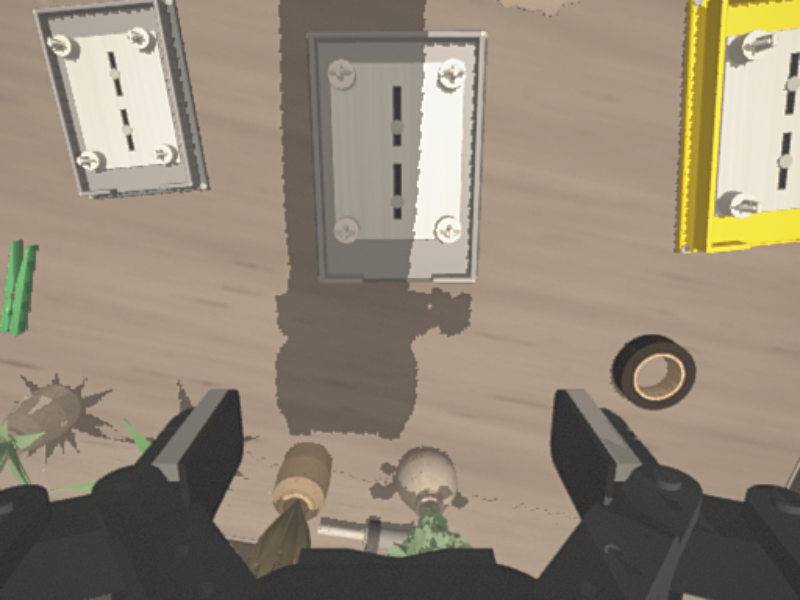

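Run:
```python
from h import *
a=load('w3')['img'][10:190,190:325]
a=cv2.resize(a,None,fx=4,fy=4,interpolation=cv2.INTER_CUBIC); a=(255*(a/255.)**.7).astype('uint8')
cv2.imwrite('pics/w3c.png',a[:360]); cv2.imwrite('pics/w3d.png',a[360:])
```

```text
(no output)
```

View pics/w3c.png

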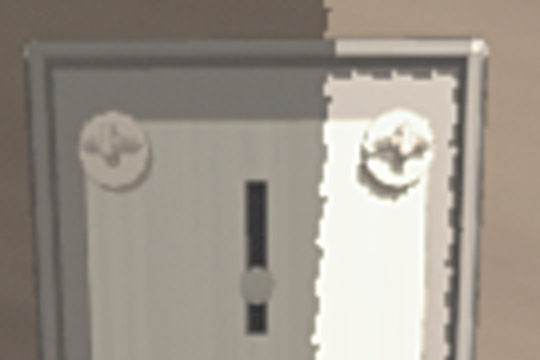

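View pics/w3d.png

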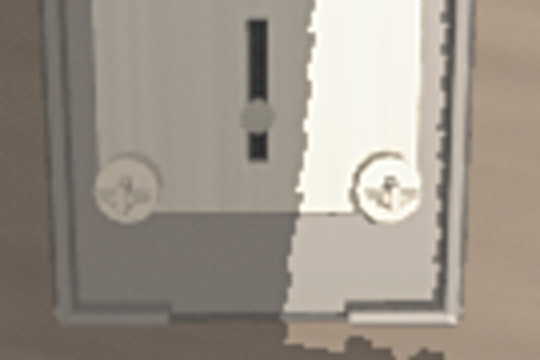

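Run:
```python
from h import *
f=load('w3'); g=lambda L,z:[at(f,190+u/4-.375,10+v/4-.375,z) for u,v in L]
rc=rect(g([(388,548),(127,547),(115,151),(397,151)],36))
tc=rect(g([(463,683),(57,682),(27,43),(486,44)],18))
a=.207; ax=np.array([np.cos(a),np.sin(a)]); d=rc-tc; print(d@ax, d@[-ax[1],ax[0]])
```

```text
c [494.7 141.8] len [94.9 67.4] yaw [0.2101 0.2041]
c [501.5 143.7] len [162.2 113.3] yaw [0.2122 0.2037]
-7.026072314741045 -0.423237238309585
```

Run:
```python
from h import *
o=[-np.pi/2,0,.257+np.pi/2]
ctrl.move_to([461.2,-250.1,100],o)
ctrl.line_to([461.2,-250.1,11],v=80,f_stop=6); st()
ctrl.set_gripper(0.2); st()
ctrl.line_to([461.2,-250.1,60],v=60); st()
f=snap('wrist','w4'); print(np.round(f['world_from_camera'],2).tolist())
a=f['img']; a=(255*(a/255.)**.7).astype('uint8'); cv2.imwrite('pics/w4b.png',cv2.resize(a,(800,600)))
```

```text
{'time': 8.992, 'position': [461.657, -250.405, 11.524], 'eef_rot': [-1.571, 0.001, 1.828], 'contact_force': [0.039, -0.121, -0.42], 'wrist_torque': [-0.037, -0.025, -0.038], 'finger_gap': 1.0}
{'time': 9.533, 'position': [461.551, -250.393, 11.325], 'eef_rot': [-1.571, 0.001, 1.828], 'contact_force': [0.751, 0.081, 3.064], 'wrist_torque': [0.088, 0.039, 0.054], 'finger_gap': 0.363}
{'time': 10.5, 'position': [460.894, -249.895, 59.681], 'eef_rot': [-1.57, -0.001, 1.828], 'contact_force': [0.287, -0.396, -1.838], 'wrist_torque': [0.068, -0.044, -0.001], 'finger_gap': 0.365}
[[-0.25, 0.93, 0.27, 391.11], [0.97, 0.24, 0.07, -268.05], [0.0, 0.28, -0.96, 202.39], [0.0, 0.0, 0.0, 1.0]]
```

View pics/w4b.png

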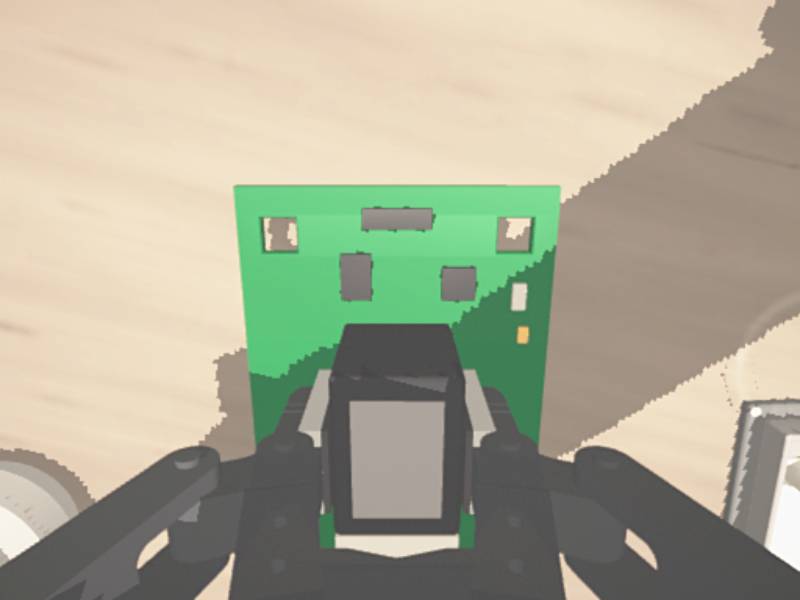

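The board is held: its rear edge shows corners at (234,185) and (560,186), with holes at (280,234) and (515,234). Now I compute the in-hand pose.

Run:
```python
from h import *
f=load('w4'); s=.64
tcp=np.array([460.894,-249.895]);yaw=.257; R=np.array([[np.cos(yaw),np.sin(yaw)],[-np.sin(yaw),np.cos(yaw)]])
for n,u,v,z in (('c',234,185,52.3),('c',560,186,52.3),('hc',280,234,52.3),('hc',515,234,52.3)):
    print(n,np.round(R@(at(f,u*s,v*s,z)[:2]-tcp),1))
```

```text
c [-61.5 -45.2]
c [-61.2  46.1]
hc [-47.7 -33.2]
hc [-47.7  34.4]
```

Run:
```python
from h import *
Y=.208+np.pi/2; o=[-np.pi/2,0,Y]
C=np.array([494.7,141.7])
ctrl.line_to([461,-250,130],v=120)
ctrl.move_to([*C,130],o)
ctrl.line_to([*C,72],o,v=60); st()
f=snap('wrist','w5')
a=f['img']; a=(255*(a/255.)**.7).astype('uint8'); cv2.imwrite('pics/w5b.png',cv2.resize(a,(800,600)))
cv2.imwrite('pics/w5c.png',cv2.resize(a[90:200,130:380],None,fx=3.2,fy=3.2,interpolation=cv2.INTER_CUBIC))
```

```text
{'time': 13.858, 'position': [495.132, 141.792, 72.402], 'eef_rot': [-1.572, 0.0, 1.779], 'contact_force': [-0.828, -0.608, -0.718], 'wrist_torque': [0.028, -0.015, -0.023], 'finger_gap': 0.362}
```

View pics/w5b.png

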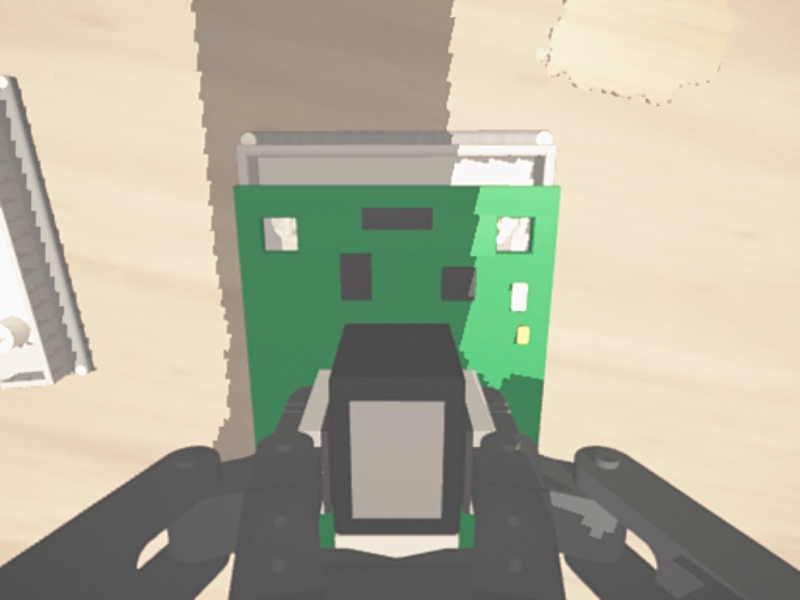

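View pics/w5c.png

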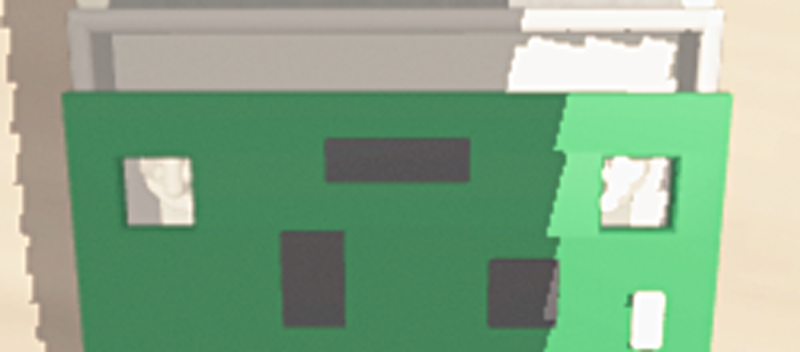

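The pins appear in both visible holes, at (280,234) and (515,234). I descend gently.

Run:
```python
from h import *
C=np.array([494.7,141.7])
print(ctrl.line_to([*C,58.5],v=15,f_stop=3)); st(); ctrl.dwell(.2); st()
f=snap('wrist','w6')
a=f['img']; a=(255*(a/255.)**.7).astype('uint8')
cv2.imwrite('pics/w6c.png',cv2.resize(a[90:200,130:380],None,fx=3.2,fy=3.2,interpolation=cv2.INTER_CUBIC))
```

```text
False
{'time': 14.958, 'position': [494.806, 141.725, 58.595], 'eef_rot': [-1.571, -0.0, 1.779], 'contact_force': [0.396, 0.465, -1.465], 'wrist_torque': [-0.006, 0.025, 0.019], 'finger_gap': 0.369}
{'time': 15.158, 'position': [494.764, 141.704, 58.586], 'eef_rot': [-1.571, -0.0, 1.779], 'contact_force': [0.122, -0.025, -0.756], 'wrist_torque': [0.02, 0.032, -0.025], 'finger_gap': 0.367}
```

View pics/w6c.png

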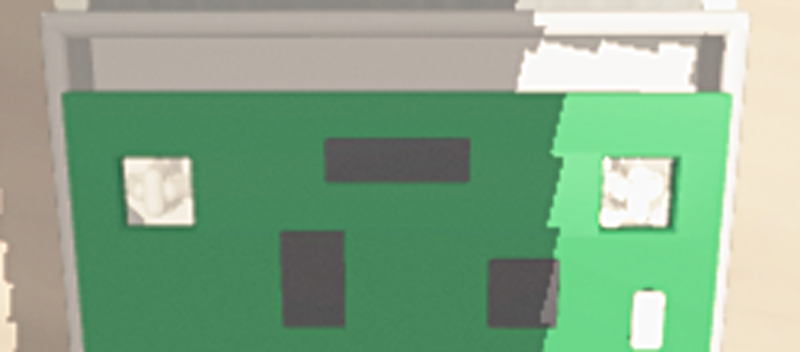

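```bash
cat > press.py <<'E'
from h import *
import sys
C=np.array([494.7,141.7]); zend=float(sys.argv[1]); lim=float(sys.argv[2])
s=ctrl.read_state(); z=round(float(s['position'][2])*2)/2
while z>zend:
    z-=.5
    r=ctrl.line_to([*C,z],v=8,f_stop=6)
    s=ctrl.read_state(); F=np.array(s['contact_force'])
    print(round(s['time'],2),z,np.round(s['position'],2),np.round(F,1),np.round(s['wrist_torque'],2),r)
    if abs(F[2])>lim or r: print('stop'); break
E
python3 press.py 53 14
```

```text
15.46 58.0 [494.74 141.69  58.  ] [-0.1 -0.4 -1. ] [-0.03 -0.01  0.07] False
15.71 57.5 [494.79 141.67  57.54] [ 0.2 -0.8 -0.8] [-0.06 -0.05  0.03] False
15.96 57.0 [494.87 141.71  57.12] [-0.4 -0.2 -0.5] [-0.03 -0.08  0.05] False
16.21 56.5 [494.92 141.7   56.66] [ 0.8 -0.8  1.1] [-0.   -0.06 -0.03] False
16.46 56.0 [494.96 141.74  56.17] [0.7 0.1 1.3] [-0.   -0.07  0.06] False
16.71 55.5 [494.96 141.75  55.65] [ 0.  -0.1  2.4] [ 0.02 -0.05  0.  ] False
16.96 55.0 [495.   141.76  55.16] [-0.   0.8  3. ] [-0.03 -0.09 -0.01] False
17.21 54.5 [494.95 141.77  54.65] [ 0.2 -0.8  2.2] [-0.06 -0.1   0.01] False
17.46 54.0 [494.93 141.73  54.17] [-0.4 -0.6  5.7] [-0.01 -0.15  0.01] False
17.71 53.5 [494.99 141.75  53.85] [ 0.4 -0.2  6.3] [-0.11  0.03  0.01] False
17.96 53.0 [495.01 141.75  53.53] [-0.8 -0.2  7.8] [-0.08  0.14  0.  ] False
```

```bash
python3 press.py 47.5 20
```

```text
18.21 53.0 [495.01 141.76  53.52] [-1.  -0.8  7.1] [-0.07  0.14  0.03] False
18.46 52.5 [495.07 141.74  53.16] [-0.5 -0.2  9.3] [-0.04  0.14  0.06] False
18.71 52.0 [495.04 141.74  52.12] [2.  0.1 0.5] [ 0.05 -0.37 -0.02] False
18.96 51.5 [494.72 141.69  51.25] [2.6 0.3 2.1] [ 0.01 -0.36  0.03] False
19.21 51.0 [494.51 141.67  50.82] [ 1.9 -1.1  1.3] [ 0.03 -0.33  0.07] False
19.46 50.5 [494.4  141.65  50.36] [ 0.2 -0.4  1.1] [-0.04 -0.21  0.07] False
19.71 50.0 [494.33 141.62  49.81] [ 0.5 -0.1  0.9] [-0.08 -0.09  0.02] False
19.96 49.5 [493.62 141.58  48.55] [ 0.2 -0.8 -3.5] [-0.01 -0.27  0.04] False
20.21 49.0 [493.82 141.63  48.52] [ 0.6 -0.3 -4.1] [0.06 0.06 0.  ] False
20.46 48.5 [494.61 141.75  48.47] [-0.4 -0.6 -4.2] [0.02 0.02 0.03] False
20.71 48.0 [495.09 141.77  48.24] [-0.2 -0.4 -2. ] [ 0.09 -0.02  0.03] False
20.96 47.5 [495.17 141.76  47.82] [-0.3 -0.3 -0.1] [-0.02 -0.01  0.02] False
```

It clicked at 52 and 49.5 mm and drew down onto the shoulders. I press a little more to confirm a hard seat.

```bash
python3 press.py 45 12
python3 - <<'E'
from h import *
f=snap('wrist','w7')
a=f['img']; a=(255*(a/255.)**.7).astype('uint8')
cv2.imwrite('pics/w7c.png',cv2.resize(a[90:200,130:380],None,fx=3.2,fy=3.2,interpolation=cv2.INTER_CUBIC))
E
```

```text
21.21 47.5 [495.16 141.76  47.73] [ 0.4 -0.2 -0.8] [ 0.01 -0.07 -0.02] False
21.46 47.0 [495.15 141.77  47.36] [0.1 0.1 2.1] [ 0.03 -0.06  0.05] False
21.71 46.5 [495.14 141.76  46.94] [1.  0.1 5.3] [ 0.05 -0.02  0.03] False
21.96 46.0 [495.19 141.77  46.64] [-0.5 -0.1  6.1] [-0.04  0.14  0.07] False
22.21 45.5 [495.16 141.78  46.34] [-1.6 -1.5  8.4] [-0.05  0.28  0.01] False
22.46 45.0 [495.2  141.78  46.04] [-1.7 -0.8 10.2] [-0.08  0.39  0.01] False
```

View pics/w7c.png

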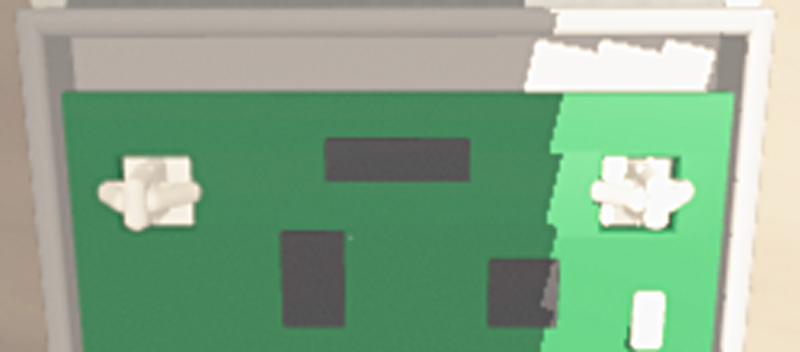

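```bash
python3 press.py 43.5 14
python3 - <<'E'
from h import *
C=[494.9,141.7]
ctrl.line_to([*C,47.6],v=15); st()
ctrl.set_gripper(0.75); st()
ctrl.line_to([*C,150],v=80); 
o=[-np.pi/2,0,.208+np.pi/2]
ctrl.move_to([565,157,240],o); st()
f=snap('wrist','w8'); snap('side','s8')
a=f['img']; a=(255*(a/255.)**.7).astype('uint8')
cv2.imwrite('pics/w8c.png',cv2.resize(a[5:200,180:340],None,fx=3.05,fy=3.05,interpolation=cv2.INTER_CUBIC))
E
```

```text
22.76 45.5 [495.19 141.78  46.35] [-1.8 -0.6  7.8] [-0.09  0.25 -0.  ] False
23.01 45.0 [495.19 141.8   46.04] [-2.  -1.5 10.3] [-0.09  0.43  0.  ] False
23.26 44.5 [495.18 141.77  45.73] [-2.  -0.3 11.8] [-0.07  0.51 -0.01] False
23.51 44.0 [495.22 141.78  45.44] [-3.4 -0.7 13.7] [-0.12  0.65 -0.02] False
23.76 43.5 [495.21 141.79  45.15] [-3.1 -0.2 15.8] [-0.18  0.78  0.01] False
stop
{'time': 24.183, 'position': [494.747, 141.68, 47.396], 'eef_rot': [-1.57, 0.0, 1.779], 'contact_force': [-0.481, 0.914, 1.398], 'wrist_torque': [-0.027, -0.026, 0.009], 'finger_gap': 0.368}
{'time': 24.6, 'position': [494.68, 141.678, 47.382], 'eef_rot': [-1.57, -0.0, 1.779], 'contact_force': [0.505, -0.941, 0.08], 'wrist_torque': [-0.006, -0.014, 0.008], 'finger_gap': 0.749}
{'time': 26.567, 'position': [565.258, 157.025, 239.57], 'eef_rot': [-1.571, -0.0, 1.779], 'contact_force': [-0.795, 0.449, -1.289], 'wrist_torque': [0.022, 0.071, -0.017], 'finger_gap': 0.75}
```

View pics/w8c.png

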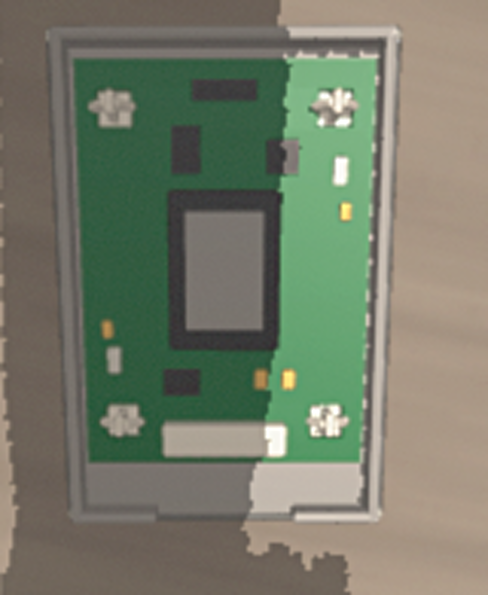

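All four standoffs show lugs over the board's holes, and the connector is at the notched end. I take one close view from the front to be sure of the front pair.

Run:
```python
from h import *
ctrl.move_to([455,130,190],[-np.pi/2,0,-1.33]); st()
f=snap('wrist','w9'); 
a=f['img']; a=(255*(a/255.)**.7).astype('uint8')
cv2.imwrite('pics/w9b.png',cv2.resize(a[:250],None,fx=1.56,fy=1.56,interpolation=cv2.INTER_CUBIC))
g=load('w8')
# board corners in w8 at crop (px) -> dims at z=40
rect([at(g,180+u/3.05-.33,5+v/3.05-.33,40) for u,v in ((360,463),(90,462),(73,58),(380,57))])
```

```text
{'time': 29.275, 'position': [455.051, 130.012, 190.022], 'eef_rot': [-1.571, 0.0, -1.33], 'contact_force': [0.571, -0.29, 0.737], 'wrist_torque': [-0.044, 0.031, -0.045], 'finger_gap': 0.75}
c [494.9 142.5] len [124.2  92.2] yaw [0.2043 0.2076]
```

View pics/w9b.png

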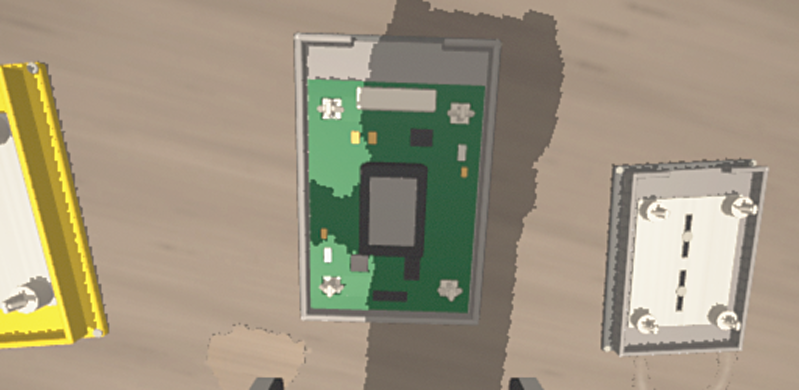

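Run:
```python
from h import *
g=load('w8'); P=[at(g,180+u/3.05-.33,5+v/3.05-.33,40)[:2] for u,v in ((360,463),(90,462),(73,58),(380,57))]
d=lambda a,b:round(float(np.hypot(*(P[a]-P[b]))),1); print(d(0,1),d(2,3),d(0,3),d(1,2))
a=load('w9')['img'][50:85,195:315]; cv2.imwrite('pics/w9f.png',cv2.resize(a,None,fx=6,fy=6,interpolation=cv2.INTER_CUBIC))
```

```text
91.2 93.2 124.5 123.9
```

View pics/w9f.png

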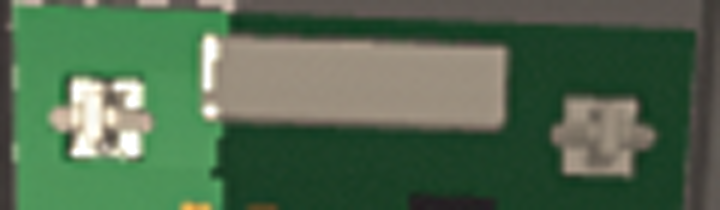

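The lugs at both front holes, (100,118) and (602,135), lie over the board just like the rear pair. I hand in.

```bash
python3 -c "
from h import *
job.hand_in()"
```

```text
the job is handed in; nothing more can be done
```

The board is on the larger grey carrier, pressed home on all four standoffs and released. I handed the job in at about 29 s on the robot clock, and it gives no verdict. I found the standoffs with the wrist camera from both ends: middle at (494.7, 141.7) mm, yaw 0.208. The holes dropped over the pins on the first descent with no search.

- **Pressing:** force peaked at about 9 N before the clicks, at 52 and 49.5 mm tool height. I then pressed to about 16 N to confirm a hard seat, which stayed well under the 30 N limit.
- **Height:** seated with no load, the tool stood at about 47.4–47.8 mm, against 47.3 mm expected for a board fully home.
- **Pictures:** after release, all four pairs of lugs lie over the board and the white connector is at the notched end. The board's middle measures (494.9, 142.5) mm at yaw about 0.206.
- **Small disagreement:** the front and rear edge widths measured 91.2 and 93.2 mm, against 92 mm. That is about the reading error, so I did not act on it.
- **Bystanders:** the arm never went close to them, but I did not re-measure their positions at the end.

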